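Sort returned spray cans by weight and pierce the empties

TASK

Feel the weight of each returned spray can: stand the usable ones (over 270 g) upright in the yellow crate and the empty ones (under 200 g) upright in the tray of the grey can piercer, beside the empty that is already there; a can in between may go in either. When all are sorted, swing the piercer's red lever fully to its stop and let it spring back, never with a usable can in the tray, never leaning on the lever with more than 40 N, and without disturbing the tape, tin, blue bin or screwdriver.

Things in the scene. Friction and masses are not known exactly. Their poses are not given: they have to be found in the camera images.
- can_red: returned spray can, red body, red cap; upright cylinder 54 mm across and 120 mm high over all, whose top 36 mm is the narrower cap, 40 mm across (the best grip). Origin at the centre of its underside, z up. It may be absent (None). Its weight is unknown: 95 to 410 g
- can_yellow: returned spray can, yellow body, black cap; upright cylinder 57 mm across and 118 mm high over all, whose top 36 mm is the narrower cap, 43 mm across (the best grip). Origin at the centre of its underside, z up. It may be absent (None). Its weight is unknown: 95 to 410 g
- can_blue: returned spray can, blue body, white cap; upright cylinder 56 mm across and 124 mm high over all, whose top 36 mm is the narrower cap, 42 mm across (the best grip). Origin at the centre of its underside, z up. It may be absent (None). Its weight is unknown: 95 to 410 g
- can_green: returned spray can, green body, green cap; upright cylinder 52 mm across and 116 mm high over all, whose top 36 mm is the narrower cap, 39 mm across (the best grip). Origin at the centre of its underside, z up. It may be absent (None). Its weight is unknown: 95 to 410 g
- can_white: returned spray can, white body with orange band, orange cap; upright cylinder 55 mm across and 122 mm high over all, whose top 36 mm is the narrower cap, 41 mm across (the best grip). Origin at the centre of its underside, z up. It may be absent (None). Its weight is unknown: 95 to 410 g
- can_brass: returned spray can, brass-coloured body, blue cap; upright cylinder 53 mm across and 119 mm high over all, whose top 36 mm is the narrower cap, 40 mm across (the best grip). Origin at the centre of its underside, z up. It may be absent (None). Its weight is unknown: 95 to 410 g
- spent: dark steel spray can with grey cap, same shape (54 mm across, 120 mm high, cap 40 mm across), known to be empty; it already stands in one far corner of the piercer's tray and stays in the tray. Origin at the centre of its underside
- crate: yellow plastic reissue crate, fixed, outside 177 (its x) by 312 (its y) by 50 mm high, walls 6 mm, open on top, no dividers. Origin under its centre on the table
- crate_floor (a point): centre of the crate's inner floor, 6 mm above the table; axes as the crate; usable floor 165 (x) by 300 (y) mm
- piercer: grey can piercer, fixed to the table: a 30 mm high plinth 177 (its x) by 312 (its y) mm with a shallow tray on top (rim 54 mm above the table, walls 6 mm) and the red hand lever beside its robot side (its -x). Origin under the plinth's centre on the table
- tray_floor (a point): centre of the piercer's tray floor, 30 mm above the table; axes as the piercer; usable floor 165 (x) by 300 (y) mm; room for eight cans in two rows of four, 74 mm between rows and 72 mm within a row
- lever (a joint): angle of the sprung lever: 0 at rest (leaning 0.5 rad towards the piercer's -y), 1.1 at its stop (leaning 0.6 rad towards +y). The spring takes about 3 to 7 N at the grip
- lever_tip (a point): centre of the round end of the lever's red grip; the lever is a bar 135 mm long from hinge to here, its last 50 mm a red grip 22 mm thick, the rest 14 mm thick. It swings in a plane 125 mm to the -x side of the tray's centre, parallel to the tray's y
- lever_hinge (a point): the lever's hinge, 40 mm above the table; its axis is the piercer's x
- tape: bystander: black roll of tape, 90 mm across, 24 mm high, beyond the cans
- thinner: bystander: steel tin with paper label, 76 mm across, 110 mm high, beyond the cans
- fitbin: bystander: small blue open bin, 120 by 100 by 60 mm, beyond the work on the left
- driver: bystander: screwdriver with orange handle, 200 mm long, beyond the work on the right

How it is judged:
On the way, in this order (a step that is already met when the one before it is completed fails the run):
1. every can that is present has been sorted by weight and stands upright and released: over 270 g on the crate's floor, under 200 g on the piercer's tray floor (200 to 270 g: either) (((x of can_red in the frame of crate_floor between -0.083 and 0.083 m and y of can_red in the frame of crate_floor between -0.15 and 0.15 m and z of can_red in the frame of crate_floor between -0.01 and 0.01 m and angle between can_red's own z axis and vertical below 0.15 rad and contact force between can_red and crate above 1.9 N) or (x of can_red in the frame of tray_floor between -0.083 and 0.083 m and y of can_red in the frame of tray_floor between -0.15 and 0.15 m and z of can_red in the frame of tray_floor between -0.01 and 0.01 m and angle between can_red's own z axis and vertical below 0.15 rad and contact force between can_red and piercer between 0.4 and 2.72 N)) and ((x of can_yellow in the frame of crate_floor between -0.083 and 0.083 m and y of can_yellow in the frame of crate_floor between -0.15 and 0.15 m and z of can_yellow in the frame of crate_floor between -0.01 and 0.01 m and angle between can_yellow's own z axis and vertical below 0.15 rad and contact force between can_yellow and crate above 1.9 N) or (x of can_yellow in the frame of tray_floor between -0.083 and 0.083 m and y of can_yellow in the frame of tray_floor between -0.15 and 0.15 m and z of can_yellow in the frame of tray_floor between -0.01 and 0.01 m and angle between can_yellow's own z axis and vertical below 0.15 rad and contact force between can_yellow and piercer between 0.4 and 2.72 N)) and ((x of can_blue in the frame of crate_floor between -0.083 and 0.083 m and y of can_blue in the frame of crate_floor between -0.15 and 0.15 m and z of can_blue in the frame of crate_floor between -0.01 and 0.01 m and angle between can_blue's own z axis and vertical below 0.15 rad and contact force between can_blue and crate above 1.9 N) or (x of can_blue in the frame of tray_floor between -0.083 and 0.083 m and y of can_blue in the frame of tray_floor between -0.15 and 0.15 m and z of can_blue in the frame of tray_floor between -0.01 and 0.01 m and angle between can_blue's own z axis and vertical below 0.15 rad and contact force between can_blue and piercer between 0.4 and 2.72 N)) and ((x of can_green in the frame of crate_floor between -0.083 and 0.083 m and y of can_green in the frame of crate_floor between -0.15 and 0.15 m and z of can_green in the frame of crate_floor between -0.01 and 0.01 m and angle between can_green's own z axis and vertical below 0.15 rad and contact force between can_green and crate above 1.9 N) or (x of can_green in the frame of tray_floor between -0.083 and 0.083 m and y of can_green in the frame of tray_floor between -0.15 and 0.15 m and z of can_green in the frame of tray_floor between -0.01 and 0.01 m and angle between can_green's own z axis and vertical below 0.15 rad and contact force between can_green and piercer between 0.4 and 2.72 N)) and ((x of can_white in the frame of crate_floor between -0.083 and 0.083 m and y of can_white in the frame of crate_floor between -0.15 and 0.15 m and z of can_white in the frame of crate_floor between -0.01 and 0.01 m and angle between can_white's own z axis and vertical below 0.15 rad and contact force between can_white and crate above 1.9 N) or (x of can_white in the frame of tray_floor between -0.083 and 0.083 m and y of can_white in the frame of tray_floor between -0.15 and 0.15 m and z of can_white in the frame of tray_floor between -0.01 and 0.01 m and angle between can_white's own z axis and vertical below 0.15 rad and contact force between can_white and piercer between 0.4 and 2.72 N)) and ((x of can_brass in the frame of crate_floor between -0.083 and 0.083 m and y of can_brass in the frame of crate_floor between -0.15 and 0.15 m and z of can_brass in the frame of crate_floor between -0.01 and 0.01 m and angle between can_brass's own z axis and vertical below 0.15 rad and contact force between can_brass and crate above 1.9 N) or (x of can_brass in the frame of tray_floor between -0.083 and 0.083 m and y of can_brass in the frame of tray_floor between -0.15 and 0.15 m and z of can_brass in the frame of tray_floor between -0.01 and 0.01 m and angle between can_brass's own z axis and vertical below 0.15 rad and contact force between can_brass and piercer between 0.4 and 2.72 N)) and x of spent in the frame of tray_floor between -0.083 and 0.083 m and y of spent in the frame of tray_floor between -0.15 and 0.15 m and z of spent in the frame of tray_floor between -0.01 and 0.01 m and angle between spent's own z axis and vertical below 0.15 rad and linear speed of each of can_red, can_yellow, can_blue, can_green, can_white, can_brass below 0.02 m/s and value of joint lever below 0.1 rad and contact force between each of can_red, can_yellow, can_blue, can_green, can_white, can_brass and the fingers below 0.1 N), for 0.3 s.
2. the lever has been swung to its stop (within 0.06 rad of 1.1) (value of joint lever above 1.04 rad), for 0.1 s.
3. the lever has sprung back to rest (below 0.1 rad) (value of joint lever below 0.1 rad), for 0.2 s.
At the end, for the whole second after the job is handed in: Every present can stands upright (within 0.15 rad) and still on a floor: those over 270 g in the crate, those under 200 g in the piercer's tray, those between in either; the spent can still stands in the tray; the lever is back at rest (below 0.1 rad) (((x of can_red in the frame of crate_floor between -0.083 and 0.083 m and y of can_red in the frame of crate_floor between -0.15 and 0.15 m and z of can_red in the frame of crate_floor between -0.01 and 0.01 m and angle between can_red's own z axis and vertical below 0.15 rad and contact force between can_red and crate above 1.9 N) or (x of can_red in the frame of tray_floor between -0.083 and 0.083 m and y of can_red in the frame of tray_floor between -0.15 and 0.15 m and z of can_red in the frame of tray_floor between -0.01 and 0.01 m and angle between can_red's own z axis and vertical below 0.15 rad and contact force between can_red and piercer between 0.4 and 2.72 N)) and ((x of can_yellow in the frame of crate_floor between -0.083 and 0.083 m and y of can_yellow in the frame of crate_floor between -0.15 and 0.15 m and z of can_yellow in the frame of crate_floor between -0.01 and 0.01 m and angle between can_yellow's own z axis and vertical below 0.15 rad and contact force between can_yellow and crate above 1.9 N) or (x of can_yellow in the frame of tray_floor between -0.083 and 0.083 m and y of can_yellow in the frame of tray_floor between -0.15 and 0.15 m and z of can_yellow in the frame of tray_floor between -0.01 and 0.01 m and angle between can_yellow's own z axis and vertical below 0.15 rad and contact force between can_yellow and piercer between 0.4 and 2.72 N)) and ((x of can_blue in the frame of crate_floor between -0.083 and 0.083 m and y of can_blue in the frame of crate_floor between -0.15 and 0.15 m and z of can_blue in the frame of crate_floor between -0.01 and 0.01 m and angle between can_blue's own z axis and vertical below 0.15 rad and contact force between can_blue and crate above 1.9 N) or (x of can_blue in the frame of tray_floor between -0.083 and 0.083 m and y of can_blue in the frame of tray_floor between -0.15 and 0.15 m and z of can_blue in the frame of tray_floor between -0.01 and 0.01 m and angle between can_blue's own z axis and vertical below 0.15 rad and contact force between can_blue and piercer between 0.4 and 2.72 N)) and ((x of can_green in the frame of crate_floor between -0.083 and 0.083 m and y of can_green in the frame of crate_floor between -0.15 and 0.15 m and z of can_green in the frame of crate_floor between -0.01 and 0.01 m and angle between can_green's own z axis and vertical below 0.15 rad and contact force between can_green and crate above 1.9 N) or (x of can_green in the frame of tray_floor between -0.083 and 0.083 m and y of can_green in the frame of tray_floor between -0.15 and 0.15 m and z of can_green in the frame of tray_floor between -0.01 and 0.01 m and angle between can_green's own z axis and vertical below 0.15 rad and contact force between can_green and piercer between 0.4 and 2.72 N)) and ((x of can_white in the frame of crate_floor between -0.083 and 0.083 m and y of can_white in the frame of crate_floor between -0.15 and 0.15 m and z of can_white in the frame of crate_floor between -0.01 and 0.01 m and angle between can_white's own z axis and vertical below 0.15 rad and contact force between can_white and crate above 1.9 N) or (x of can_white in the frame of tray_floor between -0.083 and 0.083 m and y of can_white in the frame of tray_floor between -0.15 and 0.15 m and z of can_white in the frame of tray_floor between -0.01 and 0.01 m and angle between can_white's own z axis and vertical below 0.15 rad and contact force between can_white and piercer between 0.4 and 2.72 N)) and ((x of can_brass in the frame of crate_floor between -0.083 and 0.083 m and y of can_brass in the frame of crate_floor between -0.15 and 0.15 m and z of can_brass in the frame of crate_floor between -0.01 and 0.01 m and angle between can_brass's own z axis and vertical below 0.15 rad and contact force between can_brass and crate above 1.9 N) or (x of can_brass in the frame of tray_floor between -0.083 and 0.083 m and y of can_brass in the frame of tray_floor between -0.15 and 0.15 m and z of can_brass in the frame of tray_floor between -0.01 and 0.01 m and angle between can_brass's own z axis and vertical below 0.15 rad and contact force between can_brass and piercer between 0.4 and 2.72 N)) and x of spent in the frame of tray_floor between -0.083 and 0.083 m and y of spent in the frame of tray_floor between -0.15 and 0.15 m and z of spent in the frame of tray_floor between -0.01 and 0.01 m and angle between spent's own z axis and vertical below 0.15 rad and linear speed of each of can_red, can_yellow, can_blue, can_green, can_white, can_brass below 0.02 m/s and value of joint lever below 0.1 rad); the robot touches nothing.
It fails at once if the lever is swung past 0.5 rad while a usable can (over 270 g) stands in the piercer's tray (value of joint lever above 0.5 rad and ((x of can_red in the frame of tray_floor between -0.083 and 0.083 m and y of can_red in the frame of tray_floor between -0.15 and 0.15 m and z of can_red in the frame of tray_floor between -0.01 and 0.01 m and angle between can_red's own z axis and vertical below 0.15 rad and contact force between can_red and piercer above 2.9 N) or (x of can_yellow in the frame of tray_floor between -0.083 and 0.083 m and y of can_yellow in the frame of tray_floor between -0.15 and 0.15 m and z of can_yellow in the frame of tray_floor between -0.01 and 0.01 m and angle between can_yellow's own z axis and vertical below 0.15 rad and contact force between can_yellow and piercer above 2.9 N) or (x of can_blue in the frame of tray_floor between -0.083 and 0.083 m and y of can_blue in the frame of tray_floor between -0.15 and 0.15 m and z of can_blue in the frame of tray_floor between -0.01 and 0.01 m and angle between can_blue's own z axis and vertical below 0.15 rad and contact force between can_blue and piercer above 2.9 N) or (x of can_green in the frame of tray_floor between -0.083 and 0.083 m and y of can_green in the frame of tray_floor between -0.15 and 0.15 m and z of can_green in the frame of tray_floor between -0.01 and 0.01 m and angle between can_green's own z axis and vertical below 0.15 rad and contact force between can_green and piercer above 2.9 N) or (x of can_white in the frame of tray_floor between -0.083 and 0.083 m and y of can_white in the frame of tray_floor between -0.15 and 0.15 m and z of can_white in the frame of tray_floor between -0.01 and 0.01 m and angle between can_white's own z axis and vertical below 0.15 rad and contact force between can_white and piercer above 2.9 N) or (x of can_brass in the frame of tray_floor between -0.083 and 0.083 m and y of can_brass in the frame of tray_floor between -0.15 and 0.15 m and z of can_brass in the frame of tray_floor between -0.01 and 0.01 m and angle between can_brass's own z axis and vertical below 0.15 rad and contact force between can_brass and piercer above 2.9 N))).
It fails at once if the lever is pushed with more than 40 N (contact force between anything else and lever above 40 N).
It fails at once if a bystander (tape, tin, blue bin or screwdriver) is moved by more than 30 mm (distance of any of tape, thinner, fitbin, driver from where it was at the start of the episode above 0.03 m).
Of can_red, can_yellow, can_blue, can_green, can_white, can_brass only 4 to 6 are there at a start; the rules pass over those that are not, and their reading is None.
At some moment in a run one of can_red, can_yellow, can_blue, can_green, can_white, can_brass may be knocked a few centimetres aside while the robot is not near it.
It also fails if it takes over 200 s, if anything falls off the work surface, if the arm or the gripper's body presses on something with over 40 N, if the wrist force passes 120 N, or if a joint passes its speed limit or range.

ROBOT

A 6-joint arm with a two-finger parallel gripper is mounted at the origin on the work surface. World frame = base frame: x ahead of the robot, y to its left, z up, the work surface at z = 0. Lengths are in m, angles in rad, forces in N, time in s.
With the tool pointing down it reaches from about 0.225 to 0.725 m from the base axis. Payload 3.1 kg.
Tool frame: the origin (TCP) lies midway between the tips of the shut fingers; the grasp point (between the pads) lies 19 mm behind it (arm.pinch_z is the z of the grasp point in the tool frame, in m); z points along the fingers, y is the direction in which the jaws open and shut (so a half turn about z gives the same grasp; the last joint's range is limited). The gripper opens to 85 mm and grips with 20 to 120 N. Pads are 22 mm wide; open, the fingers measure 114 mm over their backs; the gripper's body (76 mm by 85 mm) begins 54 mm behind the grasp point. The pads swing forward as they close: fully open they stand 13 mm farther back than shut.
Start: joints at [-1.376, 0.048, 0.099, 1.622, 0, 1.443], TCP at [0.167, -0.498, 0.231] pointing down, gripper open.
Joint ranges: [-2.91, 2.91], [-0.99, 1.94], [-1.21, 1.42], [-2.12, 2.29], [-1.49, 1.47], [-3.14, 3.14]. Speed limits (rad/s): [2.79, 2.79, 3.14, 3.14, 3.14, 3.14].

INTERFACE

Orientations are given as a rotation vector (axis times angle).
In Python, from plant import arm gives the robot as it stands.
- The arm moves only by the tool carry_out, never from a script. Its argument "rows" is a list of rows, each a list of 4 numbers: the shift along the tool's x, y, z in cm, then the turn about the tool's z in rad. A call has 1 to 10 rows; each row shifts and turns the commanded pose from where the row before left it, along the tool's axes as they then stand; what a row does not reach is not made up. A row lasts 1/8 s, in which the tool goes at most 62.5 mm and 10.7 degrees, less where a joint would pass 70% of its speed; a pose out of reach is approached as far as the arm can. A call is refused whole if a number of a shift passes 6.25 or a number of a turn 0.188, either way. A call with a gripper value outside its range is refused whole. "hand" is the finger opening in cm, from 0 to 8.54, set as the call begins (left out, the last holds). The fingers move at their own pace and stop on an object; "newtons" is the grip in N (left out, the last holds). Time passes only in rows, so rows that do not move let the fingers close. It gives the time, the measured TCP pose, the force and the opening at its end, in the units of the state.
- arm.state(): the state, without advancing time (a new reading comes with each control period).
- arm.snapshot(name): name is "side" or "top" or "wrist"; returns (picture, depth): 420x560x3 uint8, red, green, blue; 420x560 float32, m along the optical axis (not along the pixel's ray), 0 where there is no reading.
- arm.camera_params(name): a dict with "vfov" (degrees; the focal length in pixels is half the picture's height over the tangent of half this angle, whatever the lens; pixels are square), "cx", "cy" (the principal point, pixels), "rvec" (rotation vector, rad) and "tvec" (3), from world to camera coordinates, as OpenCV has them; the wrist camera has in their place "hand_eye" (4x4, takes a point from camera to tool coordinates, whose origin is the TCP and whose axes are the flange's). Camera axes: x right, y down, z forward; pixel columns grow to the right and rows downward; lengths in m; the calibration is good to about 2 mm. A picture is of the moment at which its call begins: read the wrist's pose just before it. camera_params takes no time and is no camera call.
- arm.sign_off(): hands the job in, once; it reports no verdict.
The state is a dict: "time": time; "joint_pos": joint angles; "joint_velocities": joint speeds; "effort": joint torques, N m; "tool_pos": TCP position; "tool_rot": TCP orientation; "ft_force": force on the tool from outside, world axes, zero at the start; "ft_torque": the same for the moment, N m; "finger_gap": finger opening in m.
Only numpy, scipy, OpenCV 4.12 (cv2) and the standard library are available. Lean on these libraries where they do the work, as an engineer would, in place of code of your own. Each camera call takes 0.05 s, during which the arm holds its last target.

## Working session

There is one attempt and no reset: what is moved stays moved. The work goes in short steps, Python scripts to look and compute and a tool call to move; the robot and the scene stay as the last step left them, time stands still between calls to the robot, and variables do not carry over. Pictures are saved under pics/ and viewed, and the job is handed in when it is done.

Besides the shell and the picture viewer there is one more tool, called after "Emit:" as name(argument=value, ...) on one line, values as JSON. carry_out: Moves the arm, as the interface text tells. Its arguments: {"type":"object","properties":{"rows":{"type":"array","items":{"type":"array","items":{"type":"number"}}},"hand":{"type":"number"},"newtons":{"type":"number"}},"required":["rows"]}

```bash
ls; mkdir -p pics
cat > h.py <<'E'
import numpy as np, cv2
from plant import arm
def snap(name,fn):
    p,d=arm.snapshot(name)
    cv2.imwrite('pics/'+fn+'.png',p[:,:,::-1]); np.save('pics/'+fn+'.npy',d); return p,d
E
python3 - <<'E'
from h import *
print(arm.state()); print(arm.pinch_z)
for n in ("side","top","wrist"):
    print(n,arm.camera_params(n)); snap(n,n+'0')
E
```

```text
pics
{'time': 0.0, 'joint_pos': array([-1.37578050e+00,  4.87188364e-02,  9.75998349e-02,  1.62204156e+00,
       -2.68734907e-05,  1.44303422e+00]), 'joint_velocities': array([-0.00153344, -0.00100098, -0.00086332,  0.00171476,  0.00150992,
       -0.00012112]), 'effort': array([ 5.70088159e-04, -3.38783062e+01,  3.20014536e+01,  2.02393136e-02,
       -1.59950546e-04, -1.53519043e-06]), 'tool_pos': array([ 0.16640734, -0.49726736,  0.23013481]), 'tool_rot': array([-3.09843648e+00, -5.04440756e-01,  1.66920987e-04]), 'ft_force': array([0.37759421, 0.13402678, 0.42672849]), 'ft_torque': array([-0.01518592, -0.04273705,  0.02740136]), 'finger_gap': 0.08534792486772642}
-0.0187
side {'vfov': 46.88624634334588, 'cx': 282.73689121838225, 'cy': 204.8958348272172, 'rvec': array([ 0.24739062, -2.78851197,  1.20979865]), 'tvec': array([0.58274319, 0.14950333, 1.133     ])}
top {'vfov': 48.86369987960081, 'cx': 285.86454607285253, 'cy': 206.76301106797396, 'rvec': array([ 2.14733412, -2.1172605 ,  0.16786877]), 'tvec': array([0.02458315, 0.60062016, 1.15692646])}
wrist {'vfov': 66.44016063114017, 'cx': 277.5724987658272, 'cy': 208.87103413002447, 'hand_eye': array([[-1.02560065e-04, -9.59499197e-01, -2.81711342e-01,
         7.13285735e-02],
       [ 9.99999943e-01, -1.88973460e-04,  2.79576334e-04,
         8.74098025e-04],
       [-3.21489235e-04, -2.81711297e-01,  9.59499162e-01,
        -1.42179384e-01],
       [ 0.00000000e+00,  0.00000000e+00,  0.00000000e+00,
         1.00000000e+00]])}
```

View pics/top0.png

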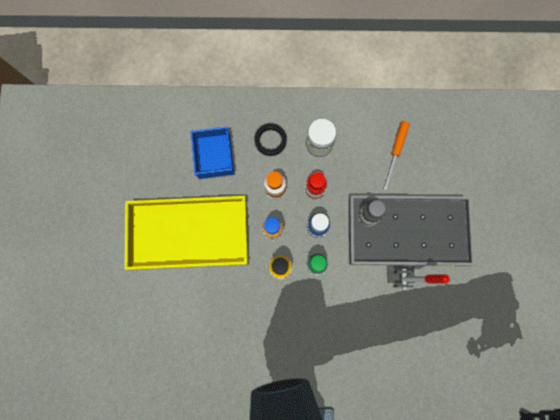

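View pics/side0.png

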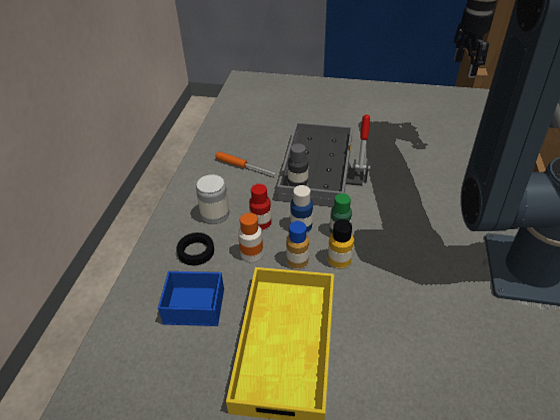

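```bash
cat >> h.py <<'E'
def params(n):
    c=arm.camera_params(n); f=210/np.tan(np.radians(c['vfov'])/2)
    R,_=cv2.Rodrigues(np.array(c['rvec'])); return f,c['cx'],c['cy'],R,np.array(c['tvec'])
def world_img(n,d):
    f,cx,cy,R,t=params(n)
    v,u=np.mgrid[0:420,0:560]
    P=np.stack([(u-cx)/f*d,(v-cy)/f*d,d],-1)-t
    return P@R
def ray_z(n,u,v,z):
    f,cx,cy,R,t=params(n); r=R.T@np.array([(u-cx)/f,(v-cy)/f,1]); o=-R.T@t
    return o+r*(z-o[2])/r[2]
CANS={'white':(275,180,.122),'red':(317,182,.120),'brass':(272,226,.119),'blue':(319,222,.124),'yellow':(281,265,.118),'green':(318,262,.116)}
def tops(d,near=CANS,rad=30):
    W=world_img('top',d); out={}
    for k,(u,v,h) in near.items():
        s=W[max(v-rad,0):v+rad,max(u-rad,0):u+rad].reshape(-1,3)
        c=ray_z('top',u,v,h)
        s=s[(abs(s[:,2]-h)<.012)&(np.hypot(s[:,0]-c[0],s[:,1]-c[1])<.035)]
        if len(s)<10: out[k]=None; continue
        (x,y),r=cv2.minEnclosingCircle(np.float32(s[:,:2]))
        out[k]=(np.round(np.r_[s.mean(0),x,y,r],4),len(s))
    return out
E
python3 - <<'E'
from h import *
d=np.load('pics/top0.npy')
for k,v in tops(d).items(): print(k,v)
print(tops(d,{'spent':(373,208,.15)}))
W=world_img('top',d); print('table',W[350,120],W[350,450])
p=cv2.imread('pics/top0.png')
for nm,z,pts in (('crate',.05,[(124,202),(247,195),(249,266),(126,269)]),('piercer',.054,[(350,195),(469,195),(471,263),(349,263)]),('tip',.15,[(448,279)]),('hinge',.04,[(402,277)])):
    for u,v in pts: print(nm,ray_z('top',u,v,z).round(4), W[v,u].round(3))
a=p[110:300,110:310]; b=p[170:310,310:510]
cv2.imwrite('pics/ca.png',cv2.resize(p[110:290,110:350],None,fx=3.3,fy=3.3,interpolation=3))
cv2.imwrite('pics/cb.png',cv2.resize(p[170:310,330:510],None,fx=4,fy=4,interpolation=3))
E
```

```text
white (array([0.6565, 0.0635, 0.1228, 0.6581, 0.0637, 0.0209]), 216)
red (array([ 0.657 , -0.0433,  0.1206,  0.6584, -0.0439,  0.0204]), 208)
brass (array([0.5432, 0.0677, 0.1205, 0.5437, 0.068 , 0.0199]), 209)
blue (array([ 0.5522, -0.049 ,  0.1252,  0.5532, -0.0489,  0.0213]), 235)
yellow (array([0.4449, 0.0462, 0.1195, 0.445 , 0.0461, 0.0213]), 248)
green (array([ 0.4538, -0.046 ,  0.1172,  0.454 , -0.0461,  0.0192]), 205)
{'spent': (array([ 0.5831, -0.1823,  0.1509,  0.584 , -0.1828,  0.02  ]), 225)}
table [ 0.22629423  0.45799496 -0.00073559] [ 0.2390472  -0.3968473  -0.00400776]
crate [0.607  0.4572 0.05  ] [0.615 0.474 0.004]
crate [0.63   0.1354 0.05  ] [0.639 0.14  0.001]
crate [0.4454 0.125  0.05  ] [0.447 0.129 0.002]
crate [0.4333 0.4395 0.05  ] [0.434 0.444 0.036]
piercer [ 0.6329 -0.1339  0.054 ] [ 0.633 -0.134  0.052]
piercer [ 0.637  -0.4435  0.054 ] [ 0.647 -0.464  0.001]
piercer [ 0.4609 -0.4398  0.054 ] [ 0.461 -0.439  0.057]
piercer [ 0.4565 -0.1299  0.054 ] [ 0.458 -0.134  0.02 ]
tip [ 0.4185 -0.3471  0.15  ] [ 0.418 -0.342  0.166]
hinge [ 0.4234 -0.2671  0.04  ] [ 0.423 -0.266  0.043]
```

View pics/cb.png

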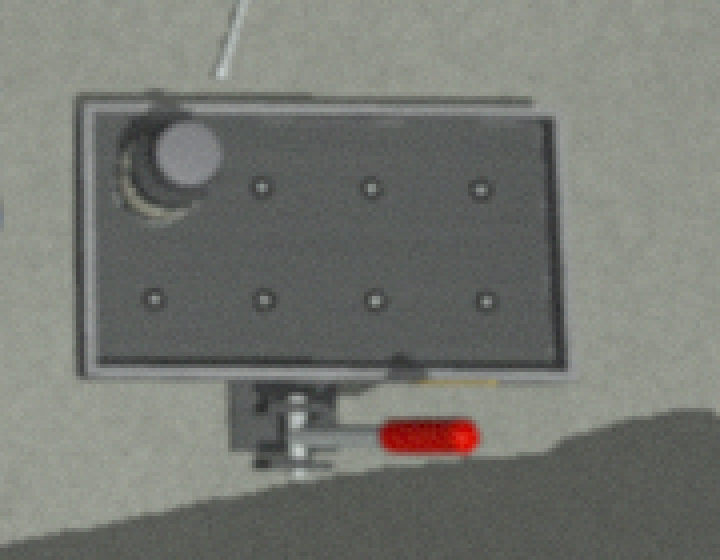

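View pics/ca.png

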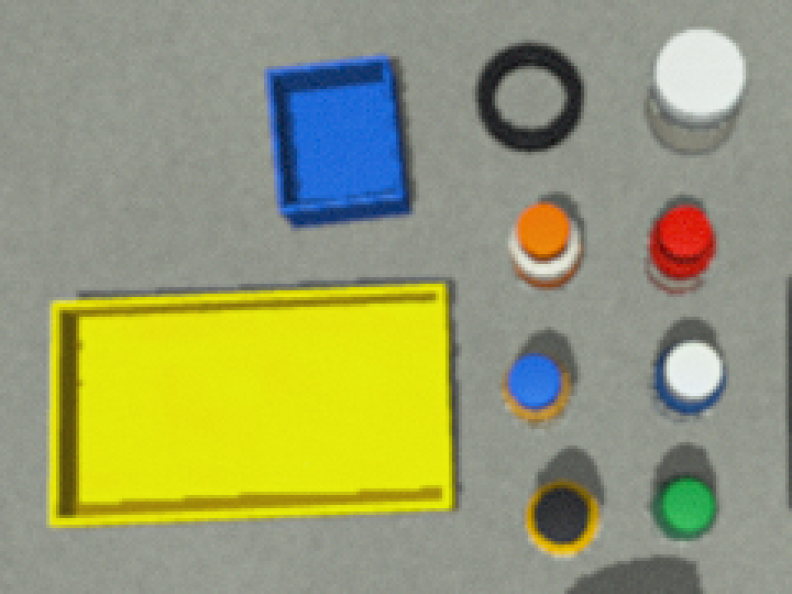

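Run:
```python
from h import *
for u,v in [(262,188),(372,188),(481,189),(154,299),(265,300),(375,300),(487,301)]:
    print('slot',ray_z('top',330+u/4-.4,170+v/4-.4,.03).round(4))
print('spent',ray_z('top',330+188/4-.4,170+152/4-.4,.15).round(4))
C=[]
for u,v in [(50,300),(452,282),(455,510),(48,525)]:
    q=ray_z('top',110+u/3.3-.35,110+v/3.3-.35,.05); C.append(q); print('crate',q.round(4))
C=np.array(C); print(C.mean(0), np.linalg.norm(C[0]-C[1]),np.linalg.norm(C[1]-C[2]))
e=C[0]-C[1]+C[3]-C[2]; print('crate yaw (its y dir)',np.arctan2(-e[0],e[1]))
d=np.load('pics/side0.npy'); W=world_img('side',d)
for u,v in [(367,118),(366,125),(366,133),(341,200),(302,190)]: print('side',W[v,u].round(4))
# heights in top lever
d=np.load('pics/top0.npy'); W=world_img('top',d); 
for u in range(400,452,4): print(u,W[278,u].round(3),W[279,u].round(3))
for nm,(u,v) in dict(tin=(322,132),tape=(271,138),bin=(213,152),drv=(388,186)).items(): print(nm,W[v,u].round(3))
```

```text
slot [ 0.5811 -0.2555  0.03  ]
slot [ 0.5821 -0.328   0.03  ]
slot [ 0.5824 -0.3997  0.03  ]
slot [ 0.5068 -0.1832  0.03  ]
slot [ 0.5071 -0.2557  0.03  ]
slot [ 0.5081 -0.3274  0.03  ]
slot [ 0.5085 -0.4004  0.03  ]
spent [ 0.5845 -0.1843  0.15  ]
crate [0.6109 0.4553 0.05  ]
crate [0.6297 0.1364 0.05  ]
crate [0.4499 0.1289 0.05  ]
crate [0.4339 0.4442 0.05  ]
[0.53109468 0.29119422 0.05      ] 0.3195141230252833 0.17994805623843912
crate yaw (its y dir) 0.05499130761813065
side [ 0.4178 -0.3304  0.161 ]
side [ 0.4183 -0.3228  0.1433]
side [ 0.4159 -0.3059  0.1287]
side [ 0.4572 -0.0399  0.1138]
side [ 0.5527 -0.0498  0.1233]
400 [ 0.421 -0.271  0.002] [ 0.419 -0.268  0.014]
404 [ 0.421 -0.269  0.051] [ 0.418 -0.269  0.051]
408 [ 0.421 -0.277  0.062] [ 0.418 -0.276  0.064]
412 [ 0.421 -0.282  0.08 ] [ 0.418 -0.282  0.08 ]
416 [ 0.421 -0.29   0.086] [ 0.418 -0.289  0.089]
420 [ 0.421 -0.295  0.103] [ 0.418 -0.296  0.102]
424 [ 0.42  -0.301  0.118] [ 0.418 -0.301  0.117]
428 [ 0.42  -0.306  0.131] [ 0.418 -0.306  0.131]
432 [ 0.42  -0.313  0.142] [ 0.418 -0.313  0.14 ]
436 [ 0.42  -0.318  0.155] [ 0.418 -0.318  0.154]
440 [ 0.42  -0.324  0.164] [ 0.418 -0.325  0.161]
444 [ 0.42  -0.332  0.169] [ 0.418 -0.332  0.168]
448 [ 0.421 -0.343  0.163] [ 0.418 -0.342  0.166]
tin [ 0.784 -0.056  0.112]
tape [0.802 0.078 0.001]
bin [0.758 0.237 0.008]
drv [ 0.67  -0.245  0.001]
```

Emit:
carry_out(rows=[[0, 0, -0.5, -0.178], [0, 0, -0.5, -0.178], [0, 0, -0.5, -0.178], [0, 0, -0.5, -0.178], [0, 0, -0.5, -0.178], [0, 0, -0.5, -0.178], [0, 0, 0, -0.18], [0, 0, 0, 0]], hand=8.0, newtons=40)

```text
time: 1.15
tool_pos: [0.1665, -0.4977, 0.2609]
tool_rot: [-2.223, -2.219, -0.001]
ft_force: [0.1, -0.8, -0.0]
finger_gap: 0.0797
```

Emit:
carry_out(rows=[[5.02, 3.19, 0, 0], [5.02, 3.19, 0, 0], [5.02, 3.19, 0, 0], [5.02, 3.19, 0, 0], [5.02, 3.19, 0, 0], [5.02, 3.19, 0, 0], [5.02, 3.19, 0, 0], [5.02, 3.19, 0, 0], [5.02, 3.19, 0, 0], [0, 0, 0, 0]])

```text
time: 2.4
tool_pos: [0.4546, -0.0425, 0.2606]
tool_rot: [-2.216, -2.225, -0.0]
ft_force: [-0.5, -0.2, -0.5]
finger_gap: 0.0802
```

```bash
cat >> h.py <<'E'
def ft(n=12):
    F=[];E=[]
    for i in range(n):
        s=arm.state(); F.append(s['ft_force']); E.append(s['effort'])
        arm.snapshot('wrist')
    F=np.array(F); print('t',round(s['time'],2),'F',F.mean(0).round(3),'std',F.std(0).round(3),'se',(F.std(0)/n**.5).round(3),'eff',np.mean(E,0).round(3)[1:4]); print('tcp',s['tool_pos'].round(4),s['tool_rot'].round(3),'gap',round(s['finger_gap'],4))
E
python3 - <<'E'
from h import *
ft()
snap('wrist','w1')
snap('top','t1')
E
```

```text
t 2.95 F [-0.034 -0.162 -0.067] std [0.63  0.37  0.416] se [0.182 0.107 0.12 ] eff [-2.6973e+01  3.1774e+01 -2.9000e-02]
tcp [ 0.4534 -0.0468  0.2614] [2.223 2.219 0.   ] gap 0.0798
```

View pics/w1.png

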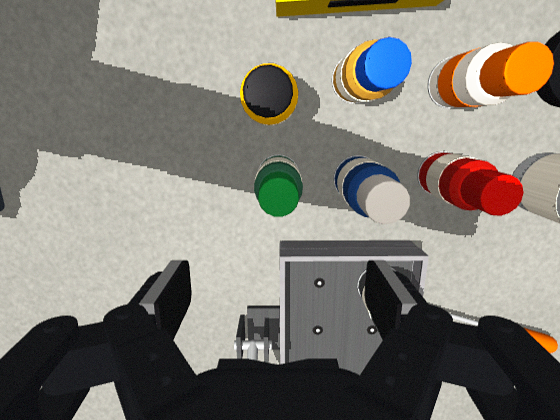

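Emit:
carry_out(rows=[[0, 0, 5, 0], [0, 0, 5, 0], [0, 0, 4, 0], [0, 0, 2.5, 0], [0, 0, 1.4, 0], [0, 0, 0, 0], [0, 0, 0, 0]])

```text
time: 3.98
tool_pos: [0.4547, -0.0463, 0.0838]
tool_rot: [2.22, 2.22, 0.002]
ft_force: [0.7, 0.0, 0.1]
finger_gap: 0.08
```

Run:
```python
from h import *
ft(2)
snap('wrist','w2')
```

```text
t 4.03 F [0.026 0.202 0.117] std [0.628 0.157 0.014] se [0.444 0.111 0.01 ] eff [-2.6811e+01  3.1056e+01  2.3000e-02]
tcp [ 0.4549 -0.0464  0.084 ] [2.22e+00 2.22e+00 2.00e-03] gap 0.08
```

View pics/w2.png

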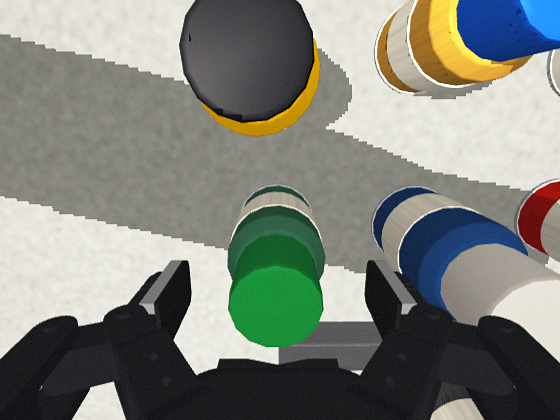

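Emit:
carry_out(rows=[[0, 0, 0, 0], [0, 0, 0, 0], [0, 0, 0, 0], [0, 0, 0, 0], [0, 0, 0, 0], [0, 0, 0, 0]], hand=2, newtons=40)

```text
time: 4.88
tool_pos: [0.454, -0.0462, 0.0827]
tool_rot: [2.221, 2.221, 0.001]
ft_force: [1.0, -0.7, 3.5]
finger_gap: 0.0381
```

Emit:
carry_out(rows=[[0, 0, -1, 0], [0, 0, -4, 0], [0, 0, -5, 0], [0, 0, -5, 0], [0, 0, -3, 0], [0, 0, 0, 0], [0, 0, 0, 0], [0, 0, 0, 0]])

```text
time: 5.88
tool_pos: [0.4524, -0.0458, 0.2598]
tool_rot: [-2.219, -2.219, 0.004]
ft_force: [0.2, -0.3, -1.9]
finger_gap: 0.0378
```

Run:
```python
from h import *
ft(25)
snap('wrist','w3')
```

```text
t 7.08 F [ 0.089  0.067 -2.681] std [0.438 0.461 0.412] se [0.088 0.092 0.082] eff [-2.8266e+01  3.2992e+01  6.0000e-03]
tcp [ 0.4536 -0.0461  0.2623] [-2.221 -2.221 -0.   ] gap 0.0381
```

View pics/w3.png

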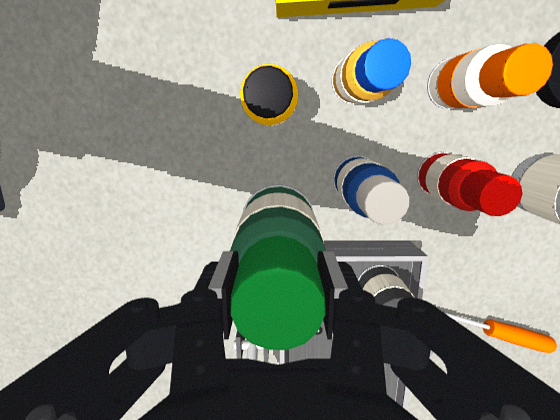

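Emit:
carry_out(rows=[[3.5, 0.9, 0, 0], [5, 0.9, 0, 0], [5.5, 0.9, 0, 0], [5, 0.9, 0, 0], [3, 0.9, 0, 0], [1.5, 0, 0, 0], [0, 0, 0, 0], [0, 0, 0, 0]])

```text
time: 8.18
tool_pos: [0.4985, 0.1878, 0.2624]
tool_rot: [2.222, 2.22, -0.001]
ft_force: [-0.2, -0.5, -2.8]
finger_gap: 0.0379
```

Run:
```python
from h import *
ft(15)
```

```text
t 8.88 F [ 2.00e-03  1.57e-01 -2.72e+00] std [0.533 0.438 0.399] se [0.138 0.113 0.103] eff [-3.6120e+01  3.3008e+01  3.0000e-03]
tcp [0.4986 0.1889 0.2623] [-2.221 -2.221  0.   ] gap 0.0383
```

Emit:
carry_out(rows=[[0, 0, 4.5, 0], [0, 0, 5, 0], [0, 0, 4, 0], [0, 0, 2.2, 0], [0, 0, 1.0, 0], [0, 0, 0.5, 0], [0, 0, 0, 0], [0, 0, 0, 0]])

```text
time: 9.93
tool_pos: [0.4996, 0.1892, 0.0917]
tool_rot: [2.22, 2.221, 0.003]
ft_force: [0.5, 0.6, -2.5]
finger_gap: 0.0384
```

Emit:
carry_out(rows=[[0, 0, 0.15, 0], [0, 0, 0.15, 0], [0, 0, 0, 0]])

```text
time: 10.3
tool_pos: [0.4993, 0.1891, 0.0888]
tool_rot: [2.221, 2.221, 0.003]
ft_force: [-1.4, -0.7, 3.7]
finger_gap: 0.0382
```

Emit:
carry_out(rows=[[0, 0, 0, 0], [0, 0, 0, 0], [0, 0, 0, 0], [0, 0, -2, 0], [0, 0, -5, 0], [0, 0, -5, 0], [0, 0, -5.2, 0], [0, 0, 0, 0]], hand=6.5)

```text
time: 11.3
tool_pos: [0.5012, 0.1895, 0.2651]
tool_rot: [2.218, 2.218, 0.014]
ft_force: [-0.0, 0.9, 0.6]
finger_gap: 0.0649
```

Run:
```python
from h import *
ft(25)
p,d=snap('top','t2')
for k,v in tops(d).items(): print(k,v)
```

```text
t 12.5 F [-0.051  0.012 -0.092] std [0.472 0.475 0.462] se [0.094 0.095 0.092] eff [-3.5057e+01  3.2020e+01  2.0000e-02]
tcp [0.4987 0.1889 0.2594] [2.221 2.221 0.   ] gap 0.0652
white (array([0.6566, 0.0636, 0.1229, 0.6582, 0.0632, 0.0208]), 217)
red (array([ 0.657 , -0.0433,  0.1207,  0.6578, -0.0435,  0.0203]), 208)
brass (array([0.5434, 0.0677, 0.12  , 0.5439, 0.068 , 0.02  ]), 210)
blue (array([ 0.5523, -0.049 ,  0.125 ,  0.5529, -0.0498,  0.0212]), 235)
yellow (array([0.445 , 0.0461, 0.1192, 0.4453, 0.0457, 0.0214]), 249)
green None
```

View pics/t2.png

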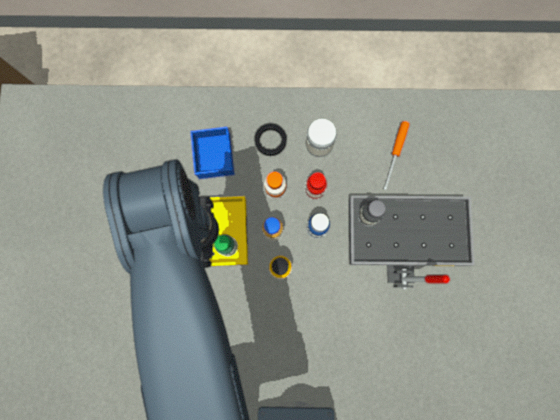

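Emit:
carry_out(rows=[[-4, -1.6, 0, 0], [-5, -1.8, 0, 0], [-4, -1.4, 0, 0], [-1.28, -0.56, 0, 0], [0, 0, 5, 0], [0, 0, 5, 0], [0, 0, 4, 0], [0, 0, 2.5, 0], [0, 0, 1, 0], [0, 0, 0, 0]], hand=7.5)

```text
time: 13.85
tool_pos: [0.4449, 0.0465, 0.0841]
tool_rot: [-2.22, -2.222, 0.001]
ft_force: [0.2, -0.6, 0.2]
finger_gap: 0.0751
```

Run:
```python
from h import *
ft(1)
snap('wrist','w4')
```

```text
t 13.85 F [ 0.162 -0.583  0.184] std [0. 0. 0.] se [0. 0. 0.] eff [-25.743  30.822  -0.039]
tcp [0.4449 0.0465 0.0841] [-2.220e+00 -2.222e+00  1.000e-03] gap 0.0751
```

View pics/w4.png

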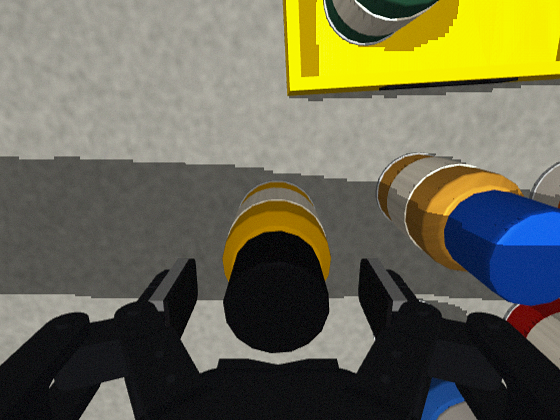

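Emit:
carry_out(rows=[[0, 0, 0, 0], [0, 0, 0, 0], [0, 0, 0, 0], [0, 0, 0, 0], [0, 0, 0, 0], [0, 0, 0, 0]], hand=2)

```text
time: 14.7
tool_pos: [0.4458, 0.0461, 0.0856]
tool_rot: [2.22, 2.22, 0.002]
ft_force: [-1.5, -0.1, 6.0]
finger_gap: 0.0424
```

Emit:
carry_out(rows=[[0, 0, -1, 0], [0, 0, -4, 0], [0, 0, -5, 0], [0, 0, -5, 0], [0, 0, -3, 0], [0, 0, 0, 0], [0, 0, 0, 0], [0, 0, 0, 0]])

```text
time: 15.7
tool_pos: [0.4439, 0.0461, 0.2618]
tool_rot: [-2.219, -2.219, 0.005]
ft_force: [-0.1, -1.3, -2.9]
finger_gap: 0.0418
```

Run:
```python
from h import *
ft(25)
```

```text
t 16.9 F [-0.011  0.038 -2.721] std [0.414 0.509 0.499] se [0.083 0.102 0.1  ] eff [-2.7376e+01  3.2925e+01  8.0000e-03]
tcp [0.445  0.0461 0.2643] [2.221 2.221 0.   ] gap 0.0422
```

Emit:
carry_out(rows=[[3.5, 1, 0, 0], [5, 1, 0, 0], [5.5, 1, 0, 0], [4.5, 1, 0, 0], [2, 0.97, 0, 0], [0.79, 0, 0, 0], [0, 0, 0, 0], [0, 0, 0, 0]])

```text
time: 17.95
tool_pos: [0.4946, 0.258, 0.2646]
tool_rot: [2.222, 2.22, -0.0]
ft_force: [-1.1, 0.0, -2.8]
finger_gap: 0.042
```

Emit:
carry_out(rows=[[0, 0, 4.5, 0], [0, 0, 5, 0], [0, 0, 4, 0], [0, 0, 2.2, 0], [0, 0, 1.0, 0], [0, 0, 0.4, 0], [0, 0, 0.15, 0], [0, 0, 0.15, 0], [0, 0, 0, 0]])

```text
time: 19.08
tool_pos: [0.4957, 0.2594, 0.0917]
tool_rot: [2.221, 2.221, 0.004]
ft_force: [0.5, -0.5, -0.2]
finger_gap: 0.0418
```

Emit:
carry_out(rows=[[0, 0, 0.1, 0], [0, 0, 0, 0]])

```text
time: 19.32
tool_pos: [0.4957, 0.2595, 0.0917]
tool_rot: [2.22, 2.221, 0.004]
ft_force: [-1.6, -1.2, 5.2]
finger_gap: 0.042
```

Emit:
carry_out(rows=[[0, 0, 0, 0], [0, 0, 0, 0], [0, 0, 0, 0], [0, 0, -2, 0], [0, 0, -5, 0], [0, 0, -5, 0], [0, 0, -5, 0], [0, 0, 0, 0]], hand=6.5)

```text
time: 20.32
tool_pos: [0.4971, 0.2599, 0.2651]
tool_rot: [2.218, 2.218, 0.015]
ft_force: [0.1, 0.7, -0.1]
finger_gap: 0.0649
```

Run:
```python
from h import *
ft(20)
p,d=snap('top','t3')
for k,v in tops(d).items(): print(k,v)
snap('side','s3')
```

```text
t 21.27 F [-0.023  0.102 -0.126] std [0.441 0.623 0.713] se [0.099 0.139 0.16 ] eff [-3.7656e+01  3.2043e+01  2.5000e-02]
tcp [0.4948 0.259  0.2594] [2.221 2.221 0.   ] gap 0.0651
white (array([0.6566, 0.0635, 0.123 , 0.6578, 0.0637, 0.0204]), 215)
red (array([ 0.6569, -0.0431,  0.1205,  0.6574, -0.0433,  0.0204]), 210)
brass (array([0.5432, 0.0677, 0.1203, 0.5435, 0.0682, 0.0199]), 210)
blue (array([ 0.5523, -0.049 ,  0.1252,  0.5529, -0.0498,  0.0211]), 234)
yellow None
green None
```

View pics/s3.png

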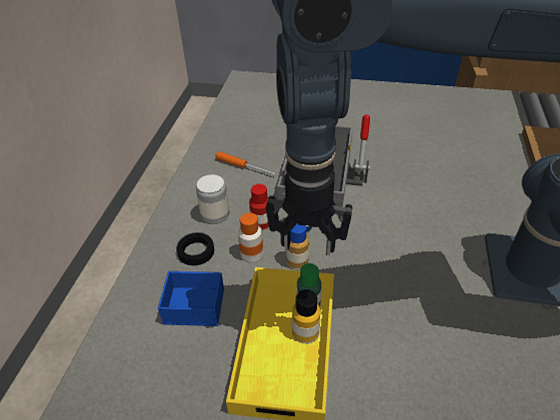

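Emit:
carry_out(rows=[[-4, 1, 0, 0], [-5.5, 1.4, 0, 0], [-5.5, 1.4, 0, 0], [-3.1, 1.05, 0, 0], [-1.01, 0, 0, 0], [0, 0, 5, 0], [0, 0, 5, 0], [0, 0, 4, 0], [0, 0, 2.4, 0], [0, 0, 1, 0]], hand=7.5)

```text
time: 22.68
tool_pos: [0.5415, 0.0689, 0.0833]
tool_rot: [-2.218, -2.221, 0.004]
ft_force: [-0.3, -0.3, -0.0]
finger_gap: 0.0751
```

Emit:
carry_out(rows=[[0, 0, 0, 0], [0, 0, 0, 0]])

```text
time: 22.92
tool_pos: [0.5444, 0.0682, 0.0871]
tool_rot: [2.22, 2.22, 0.003]
ft_force: [0.3, -0.5, -0.8]
finger_gap: 0.0751
```

Run:
```python
from h import *
ft(1)
snap('wrist','w5')
```

```text
t 22.93 F [ 0.332 -0.463 -0.788] std [0. 0. 0.] se [0. 0. 0.] eff [-3.5768e+01  3.1032e+01  2.7000e-02]
tcp [0.5444 0.0682 0.0871] [2.22  2.22  0.003] gap 0.0751
```

View pics/w5.png

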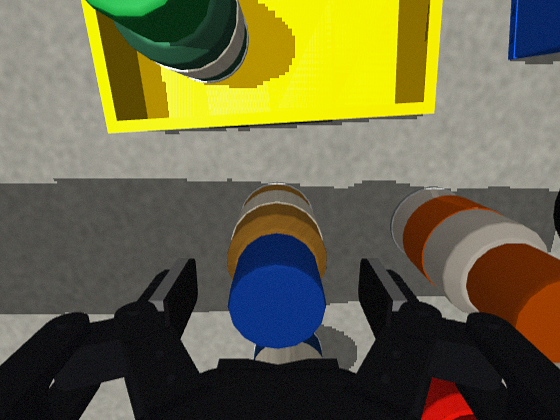

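Centred; close and lift.

Emit:
carry_out(rows=[[0, 0, 0, 0], [0, 0, 0, 0], [0, 0, 0, 0], [0, 0, 0, 0], [0, 0, 0, 0], [0, 0, 0, 0]], hand=2)

```text
time: 23.78
tool_pos: [0.5439, 0.0679, 0.086]
tool_rot: [2.221, 2.221, 0.002]
ft_force: [1.1, 0.7, 4.2]
finger_gap: 0.039
```

Emit:
carry_out(rows=[[0, 0, -1, 0], [0, 0, -4, 0], [0, 0, -5, 0], [0, 0, -5, 0], [0, 0, -3, 0], [0, 0, 0, 0], [0, 0, 0, 0], [0, 0, 0, 0]])

```text
time: 24.78
tool_pos: [0.5419, 0.0679, 0.2623]
tool_rot: [-2.219, -2.219, 0.006]
ft_force: [-0.7, 0.0, -2.6]
finger_gap: 0.0391
```

Run:
```python
from h import *
ft(25)
```

```text
t 25.98 F [-0.089 -0.052 -2.624] std [0.587 0.47  0.384] se [0.117 0.094 0.077] eff [-3.7809e+01  3.3101e+01  9.0000e-03]
tcp [0.5432 0.0679 0.2653] [-2.221 -2.221  0.   ] gap 0.0393
```

Emit:
carry_out(rows=[[3.5, -0.5, 0, 0], [5, -1, 0, 0], [5.8, -1.2, 0, 0], [5.8, -1.2, 0, 0], [4, -0.9, 0, 0], [2.01, -0.44, 0, 0], [0, 0, 0, 0], [0, 0, 0, 0]])

```text
time: 27.02
tool_pos: [0.4913, 0.3278, 0.2653]
tool_rot: [2.222, 2.219, -0.001]
ft_force: [0.1, 0.1, -3.7]
finger_gap: 0.039
```

Emit:
carry_out(rows=[[0, 0, 4.5, 0], [0, 0, 5, 0], [0, 0, 4, 0], [0, 0, 2.2, 0], [0, 0, 1.0, 0], [0, 0, 0.4, 0], [0, 0, 0.2, 0], [0, 0, 0.15, 0], [0, 0, 0.1, 0], [0, 0, 0, 0]])

```text
time: 28.28
tool_pos: [0.4918, 0.3296, 0.092]
tool_rot: [2.22, 2.221, 0.005]
ft_force: [-1.0, -0.5, 5.1]
finger_gap: 0.0388
```

Emit:
carry_out(rows=[[0, 0, 0, 0], [0, 0, 0, 0], [0, 0, 0, 0], [0, 0, -2, 0], [0, 0, -5, 0], [0, 0, -5, 0], [0, 0, -5, 0], [0, 0, 0, 0]], hand=6.5)

```text
time: 29.28
tool_pos: [0.493, 0.3302, 0.2658]
tool_rot: [2.219, 2.219, 0.016]
ft_force: [0.1, 0.7, -0.7]
finger_gap: 0.0649
```

Run:
```python
from h import *
ft(20)
p,d=snap('top','t4')
for k,v in tops(d).items(): print(k,v)
```

```text
t 30.23 F [-0.099 -0.018 -0.249] std [0.501 0.551 0.55 ] se [0.112 0.123 0.123] eff [-4.0949e+01  3.1968e+01  2.6000e-02]
tcp [0.4909 0.329  0.2599] [2.221 2.221 0.   ] gap 0.0647
white (array([0.6566, 0.0635, 0.1229, 0.6581, 0.0637, 0.0208]), 217)
red (array([ 0.657 , -0.0432,  0.1209,  0.6576, -0.0435,  0.02  ]), 209)
brass None
blue (array([ 0.5523, -0.049 ,  0.1253,  0.553 , -0.0501,  0.0214]), 234)
yellow None
green None
```

Emit:
carry_out(rows=[[-3.5, 0.6, 0, 0], [-5.5, 0.9, 0, 0], [-5.8, 0.9, 0, 0], [-5.8, 1, 0, 0], [-5.8, 1, 0, 0], [-5.8, 0.9, 0, 0], [-3.6, 0.56, 0, 0], [-2.03, 0.3, 0, 0], [0, 0, 0, 0], [0, 0, 0, 0]], hand=7.5)

```text
time: 31.58
tool_pos: [0.5523, -0.048, 0.2599]
tool_rot: [-2.22, -2.222, -0.001]
ft_force: [-0.2, 0.7, 0.1]
finger_gap: 0.075
```

Run:
```python
from h import *
ft(25)
```

```text
t 32.77 F [ 0.014  0.085 -0.095] std [0.47  0.507 0.558] se [0.094 0.101 0.112] eff [-36.936  31.753  -0.   ]
tcp [ 0.5524 -0.0493  0.2598] [2.221 2.221 0.   ] gap 0.0752
```

Emit:
carry_out(rows=[[0, 0, 4.5, 0], [0, 0, 5, 0], [0, 0, 4, 0], [0, 0, 2.4, 0], [0, 0, 1.1, 0], [0, 0, 0, 0], [0, 0, 0, 0]])

```text
time: 33.7
tool_pos: [0.5536, -0.0495, 0.0915]
tool_rot: [2.22, 2.22, 0.002]
ft_force: [0.0, 0.5, -0.3]
finger_gap: 0.075
```

Run:
```python
from h import *
ft(1)
snap('wrist','w6')
```

```text
t 33.7 F [ 0.005  0.52  -0.258] std [0. 0. 0.] se [0. 0. 0.] eff [-3.6401e+01  3.1071e+01  2.5000e-02]
tcp [ 0.5536 -0.0495  0.0915] [2.22e+00 2.22e+00 2.00e-03] gap 0.075
```

View pics/w6.png

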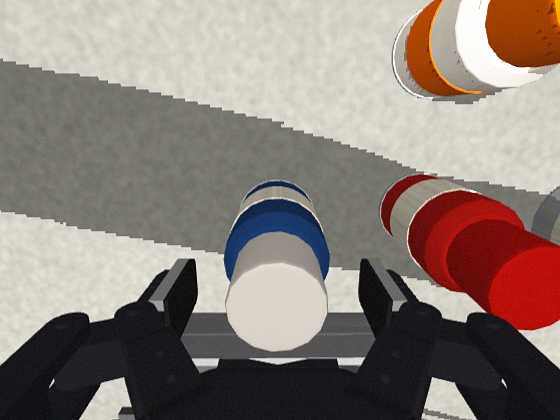

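Emit:
carry_out(rows=[[0, 0, 0, 0], [0, 0, 0, 0], [0, 0, 0, 0], [0, 0, 0, 0], [0, 0, 0, 0], [0, 0, 0, 0]], hand=2)

```text
time: 34.55
tool_pos: [0.5531, -0.0494, 0.0906]
tool_rot: [2.22, 2.22, 0.002]
ft_force: [1.1, 0.8, 4.8]
finger_gap: 0.0411
```

Emit:
carry_out(rows=[[0, 0, -1, 0], [0, 0, -4, 0], [0, 0, -5, 0], [0, 0, -5, 0], [0, 0, -3, 0], [0, 0, 0, 0], [0, 0, 0, 0], [0, 0, 0, 0]])

```text
time: 35.55
tool_pos: [0.5512, -0.049, 0.2669]
tool_rot: [-2.218, -2.218, 0.005]
ft_force: [0.2, -0.5, -2.2]
finger_gap: 0.041
```

Run:
```python
from h import *
ft(25)
```

```text
t 36.75 F [ 0.007 -0.058 -2.092] std [0.476 0.381 0.363] se [0.095 0.076 0.073] eff [-3.8156e+01  3.2655e+01  7.0000e-03]
tcp [ 0.5524 -0.0493  0.2698] [2.221 2.221 0.   ] gap 0.0409
```

Run:
```python
from h import *
E=[];F=[]
for i in range(40):
    s=arm.state();E.append(s['effort']);F.append(s['ft_force']);arm.snapshot('wrist')
E=np.array(E);F=np.array(F);print(E.mean(0).round(3),E.std(0).round(3),F.mean(0).round(3),s['joint_pos'].round(4),s['tool_pos'])
```

```text
[-0.0000e+00 -3.8161e+01  3.2670e+01  0.0000e+00 -5.0000e-03  0.0000e+00] [0.001 0.001 0.    0.    0.    0.   ] [-0.002  0.09  -1.996] [-0.2099  0.1403  0.2753  1.7058  0.      1.3609] [ 0.55242471 -0.04928978  0.26981881]
```

Emit:
carry_out(rows=[[-3, 0.4, 0, 0], [-5, 0.7, 0, 0], [-5.5, 0.8, 0, 0], [-4.2, 0.6, 0, 0], [-2, 0.3, 0, 0], [-0.94, 0.11, 0, 0], [0, 0, 0, 0], [0, 0, 0, 0], [0, 0, 0, 0]])

```text
time: 39.92
tool_pos: [0.5817, -0.2545, 0.2702]
tool_rot: [2.22, 2.223, 0.0]
ft_force: [-0.7, 0.1, -2.5]
finger_gap: 0.0411
```

Run:
```python
from h import *
ft(5);ft(5)
snap('wrist','w7')
```

```text
t 40.12 F [ 0.065  0.176 -2.053] std [0.673 0.478 0.349] se [0.301 0.214 0.156] eff [-4.6439e+01  3.2351e+01 -4.0000e-03]
tcp [ 0.5816 -0.2552  0.27  ] [2.221 2.222 0.   ] gap 0.041
t 40.38 F [ 0.14  -0.155 -2.357] std [0.189 0.24  0.368] se [0.085 0.108 0.165] eff [-4.6561e+01  3.2377e+01  2.0000e-03]
tcp [ 0.5815 -0.2556  0.2698] [-2.221 -2.221  0.   ] gap 0.0412
```

View pics/w7.png

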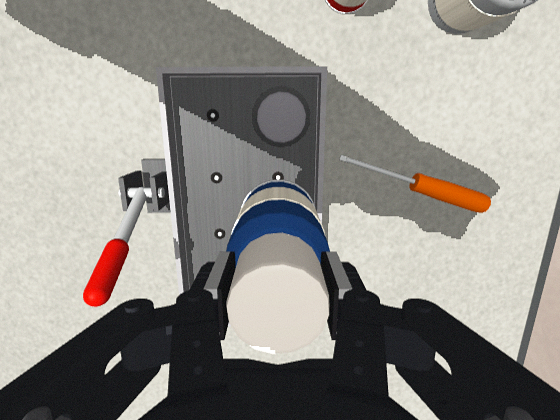

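Emit:
carry_out(rows=[[0, 0, 4.5, 0], [0, 0, 4.5, 0], [0, 0, 3, 0], [0, 0, 1.6, 0], [0, 0, 0.8, 0], [0, 0, 0.3, 0], [0, 0, 0.15, 0], [0, 0, 0.15, 0], [0, 0, 0.1, 0], [0, 0, 0, 0]])

```text
time: 41.72
tool_pos: [0.5822, -0.2561, 0.1206]
tool_rot: [2.22, 2.22, 0.001]
ft_force: [-0.9, -0.0, 4.0]
finger_gap: 0.0412
```

Emit:
carry_out(rows=[[0, 0, 0, 0], [0, 0, 0, 0], [0, 0, 0, 0], [0, 0, -2, 0], [0, 0, -4.5, 0], [0, 0, -4.5, 0], [0, 0, -4.1, 0], [0, 0, 0, 0]], hand=6.5)

```text
time: 42.72
tool_pos: [0.5832, -0.2566, 0.275]
tool_rot: [2.215, 2.215, 0.004]
ft_force: [-0.0, -0.0, -1.0]
finger_gap: 0.065
```

Run:
```python
from h import *
ft(15);ft(10)
p,d=snap('top','t5')
for k,v in tops(d).items(): print(k,v)
```

```text
t 43.42 F [-0.078 -0.013 -0.086] std [0.716 0.447 0.594] se [0.185 0.115 0.153] eff [-4.5634e+01  3.1700e+01  3.4000e-02]
tcp [ 0.5815 -0.2557  0.2697] [-2.221 -2.221  0.   ] gap 0.0651
t 43.92 F [ 0.055 -0.021  0.198] std [0.464 0.431 0.35 ] se [0.147 0.136 0.111] eff [-4.5190e+01  3.1334e+01  1.0000e-03]
tcp [ 0.5815 -0.2557  0.2698] [2.221 2.221 0.   ] gap 0.0653
white (array([0.631 , 0.0715, 0.123 , 0.6298, 0.0722, 0.0167]), 71)
red (array([ 0.6569, -0.0432,  0.1206,  0.6579, -0.0437,  0.0202]), 210)
brass None
blue None
yellow None
green None
```

View pics/t5.png

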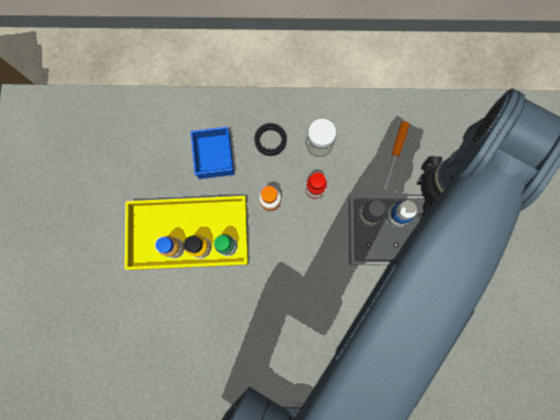

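Emit:
carry_out(rows=[[3, 1, 0, 0], [5.2, 1.9, 0, 0], [5.5, 2, 0, 0], [4.2, 1.5, 0.4, 0], [2.2, 0.8, 0, 0], [1.13, 0.37, 0, 0], [0, 0, 0, 0], [0, 0, 0, 0]], hand=7.0)

```text
time: 45.02
tool_pos: [0.657, -0.045, 0.266]
tool_rot: [2.223, 2.219, -0.001]
ft_force: [-0.4, 0.6, -0.7]
finger_gap: 0.0701
```

Run:
```python
from h import *
ft(15);ft(5)
```

```text
t 45.73 F [ 0.203 -0.22   0.084] std [0.613 0.776 0.466] se [0.158 0.2   0.12 ] eff [-4.7578e+01  3.1251e+01  1.0000e-03]
tcp [ 0.6572 -0.0433  0.2658] [-2.221 -2.222  0.   ] gap 0.0699
t 45.98 F [ 0.024 -0.167 -0.262] std [0.529 0.601 0.318] se [0.237 0.269 0.142] eff [-4.7603e+01  3.1251e+01  2.0000e-03]
tcp [ 0.6572 -0.0433  0.2658] [-2.221 -2.221  0.   ] gap 0.0698
```

Emit:
carry_out(rows=[[0, 0, 4.5, 0], [0, 0, 5, 0], [0, 0, 4.5, 0], [0, 0, 2.8, 0], [0, 0, 1.2, 0], [0, 0, 0, 0], [0, 0, 0, 0]])

```text
time: 46.9
tool_pos: [0.6586, -0.0436, 0.088]
tool_rot: [2.219, 2.219, 0.003]
ft_force: [0.3, -0.3, 1.2]
finger_gap: 0.0701
```

Run:
```python
from h import *
ft(1)
snap('wrist','w8')
```

```text
t 46.9 F [ 0.277 -0.265  1.187] std [0. 0. 0.] se [0. 0. 0.] eff [-4.6284e+01  3.1147e+01  2.4000e-02]
tcp [ 0.6586 -0.0436  0.088 ] [2.219 2.219 0.003] gap 0.0701
```

View pics/w8.png

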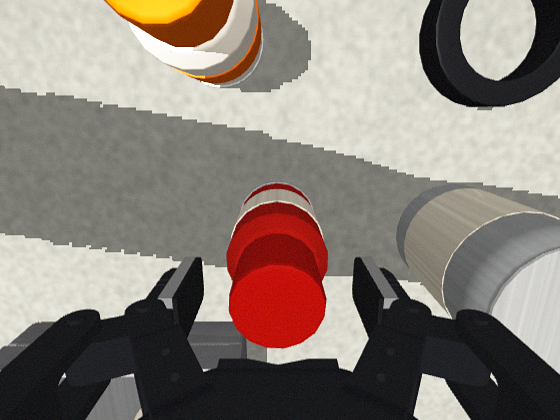

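Emit:
carry_out(rows=[[0, 0, 0, 0], [0, 0, 0, 0], [0, 0, 0, 0], [0, 0, 0, 0], [0, 0, 0, 0], [0, 0, 0, 0]], hand=2)

```text
time: 47.75
tool_pos: [0.658, -0.0435, 0.0869]
tool_rot: [2.22, 2.22, 0.002]
ft_force: [1.7, 0.4, 4.8]
finger_gap: 0.0388
```

Emit:
carry_out(rows=[[0, 0, -1, 0], [0, 0, -4, 0], [0, 0, -5, 0], [0, 0, -5, 0], [0, 0, -3, 0], [0, 0, 0, 0], [0, 0, 0, 0], [0, 0, 0, 0]])

```text
time: 48.75
tool_pos: [0.656, -0.0432, 0.2623]
tool_rot: [-2.218, -2.218, 0.005]
ft_force: [0.2, 1.0, -2.0]
finger_gap: 0.0387
```

Run:
```python
from h import *
ft(15);ft(10)
```

```text
t 49.45 F [-0.05   0.1   -2.543] std [0.512 0.521 0.423] se [0.132 0.134 0.109] eff [-4.9378e+01  3.2569e+01  1.2000e-02]
tcp [ 0.6573 -0.0434  0.266 ] [2.221 2.221 0.   ] gap 0.039
t 49.95 F [ 0.147 -0.222 -2.441] std [0.543 0.499 0.489] se [0.172 0.158 0.155] eff [-49.411  32.606  -0.   ]
tcp [ 0.6572 -0.0434  0.2658] [ 2.221  2.221 -0.   ] gap 0.0392
```

Emit:
carry_out(rows=[[3.5, -1, 0, 0], [5.5, -1.6, 0, 0], [5.8, -1.8, 0, 0], [5.8, -1.8, 0, 0], [4, -1.2, 0, 0], [2.58, -0.66, 0, 0], [0, 0, 0, 0], [0, 0, 0, 0], [0, 0, 0, 0]])

```text
time: 51.12
tool_pos: [0.577, 0.2273, 0.2658]
tool_rot: [2.223, 2.22, -0.0]
ft_force: [-0.1, -1.0, -2.1]
finger_gap: 0.0392
```

Emit:
carry_out(rows=[[0, 0, 4.5, 0], [0, 0, 5, 0], [0, 0, 4, 0], [0, 0, 2.2, 0], [0, 0, 1.0, 0], [0, 0, 0.4, 0], [0, 0, 0.2, 0], [0, 0, 0.15, 0], [0, 0, 0.1, 0], [0, 0, 0, 0]])

```text
time: 52.38
tool_pos: [0.5778, 0.2288, 0.0929]
tool_rot: [2.22, 2.22, 0.005]
ft_force: [-1.0, 0.8, 6.3]
finger_gap: 0.0389
```

Emit:
carry_out(rows=[[0, 0, 0, 0], [0, 0, 0, 0], [0, 0, 0, 0], [0, 0, -2, 0], [0, 0, -5, 0], [0, 0, -5, 0], [0, 0, -5.55, 0], [0, 0, 0, 0]], hand=5.6)

```text
time: 53.38
tool_pos: [0.5791, 0.2291, 0.2727]
tool_rot: [2.217, 2.217, 0.016]
ft_force: [0.2, 0.6, -0.7]
finger_gap: 0.0556
```

Run:
```python
from h import *
ft(3)
p,d=snap('top','t6')
C={'white':(269,194,.122)}
print(tops(d,C)); 
p,d=snap('side','s6')
```

```text
t 53.48 F [ 0.314  0.312 -0.503] std [0.369 0.37  0.401] se [0.213 0.213 0.232] eff [-44.687  32.544   0.123]
tcp [0.5772 0.2286 0.2666] [2.221 2.221 0.003] gap 0.0558
{'white': (array([0.6201, 0.076 , 0.1233, 0.6213, 0.0765, 0.0204]), 216)}
```

View pics/t6.png

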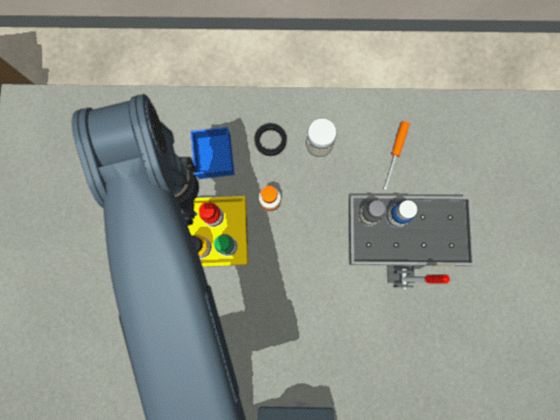

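View pics/s6.png

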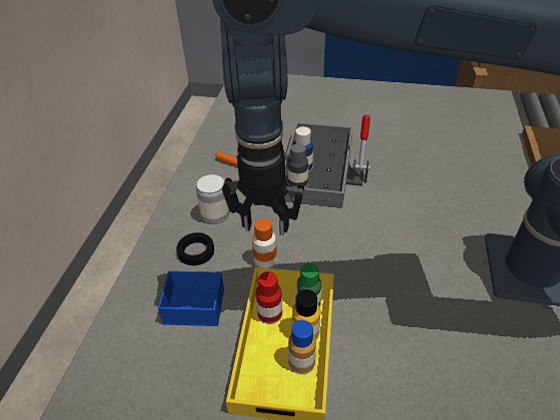

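Emit:
carry_out(rows=[[-3, 0.9, 0, 0], [-5, 1.4, 0, 0], [-4.2, 1.2, 0, 0], [-2, 0.6, 0, 0], [-1.02, 0.29, 0, 0], [0, 0, 0, 0], [0, 0, 0, 0], [0, 0, 0, 0], [0, 0, 0, 0]], hand=7.0)

```text
time: 54.75
tool_pos: [0.6204, 0.077, 0.266]
tool_rot: [2.22, 2.223, 0.0]
ft_force: [0.6, 0.2, 0.4]
finger_gap: 0.0702
```

Run:
```python
from h import *
ft(15);ft(8)
p,d=snap('wrist','w9')
```

```text
t 55.45 F [0.003 0.043 0.058] std [0.561 0.494 0.473] se [0.145 0.128 0.122] eff [-4.4155e+01  3.1472e+01  2.0000e-03]
tcp [0.6205 0.0762 0.2658] [-2.221 -2.221 -0.   ] gap 0.0699
t 55.85 F [-0.037 -0.135  0.158] std [0.656 0.469 0.412] se [0.232 0.166 0.146] eff [-4.4147e+01  3.1470e+01  2.0000e-03]
tcp [0.6205 0.0762 0.2658] [2.221 2.221 0.   ] gap 0.0697
```

Emit:
carry_out(rows=[[0, 0, 4.5, 0], [0, 0, 5, 0], [0, 0, 4.3, 0], [0, 0, 2.8, 0], [0, 0, 1.2, 0], [0, 0, 0, 0], [0, 0, 0, 0]])

```text
time: 56.82
tool_pos: [0.6219, 0.0762, 0.0899]
tool_rot: [2.22, 2.22, 0.004]
ft_force: [0.1, -0.8, 0.5]
finger_gap: 0.0697
```

Run:
```python
from h import *
ft(1)
snap('wrist','w10')
```

```text
t 56.83 F [ 0.118 -0.833  0.486] std [0. 0. 0.] se [0. 0. 0.] eff [-4.3105e+01  3.1093e+01  2.6000e-02]
tcp [0.6219 0.0762 0.0899] [2.22  2.22  0.004] gap 0.0697
```

View pics/w10.png

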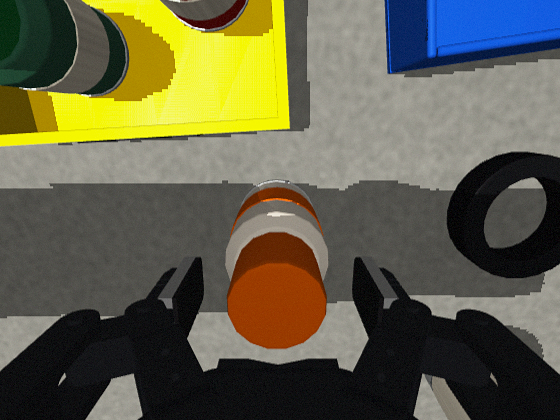

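Emit:
carry_out(rows=[[0, 0, 0, 0], [0, 0, 0, 0], [0, 0, 0, 0], [0, 0, 0, 0], [0, 0, 0, 0], [0, 0, 0, 0]], hand=2)

```text
time: 57.68
tool_pos: [0.6213, 0.0762, 0.0889]
tool_rot: [2.22, 2.22, 0.002]
ft_force: [0.7, 0.4, 5.5]
finger_gap: 0.0403
```

Emit:
carry_out(rows=[[0, 0, -1, 0], [0, 0, -4, 0], [0, 0, -5, 0], [0, 0, -5, 0], [0, 0, -2.8, 0], [0, 0, 0, 0], [0, 0, 0, 0], [0, 0, 0, 0]])

```text
time: 58.68
tool_pos: [0.6193, 0.0762, 0.2624]
tool_rot: [-2.218, -2.219, 0.007]
ft_force: [-0.4, -0.2, -4.8]
finger_gap: 0.0402
```

Run:
```python
from h import *
ft(15);ft(10)
```

```text
t 59.38 F [-0.088  0.047 -3.761] std [0.433 0.426 0.516] se [0.112 0.11  0.133] eff [-4.6535e+01  3.3352e+01  1.5000e-02]
tcp [0.6206 0.0762 0.266 ] [2.221 2.221 0.   ] gap 0.0402
t 59.88 F [ 0.106 -0.103 -3.787] std [0.452 0.322 0.434] se [0.143 0.102 0.137] eff [-4.6576e+01  3.3396e+01  1.0000e-03]
tcp [0.6205 0.0762 0.2658] [-2.221 -2.221  0.   ] gap 0.0399
```

Emit:
carry_out(rows=[[3, -0.6, 0, 0], [5, -1.1, 0, 0], [5.5, -1.2, 0, 0], [4.7, -1, 0, 0], [2.8, -0.6, 0, 0], [1.21, -0.28, 0, 0], [0, 0, 0, 0], [0, 0, 0, 0], [0, 0, 0, 0]])

```text
time: 61.05
tool_pos: [0.5733, 0.2969, 0.2659]
tool_rot: [2.223, 2.219, -0.0]
ft_force: [1.2, 0.3, -3.9]
finger_gap: 0.04
```

Emit:
carry_out(rows=[[0, 0, 4.5, 0], [0, 0, 5, 0], [0, 0, 4, 0], [0, 0, 2.0, 0], [0, 0, 1.0, 0], [0, 0, 0.4, 0], [0, 0, 0.2, 0], [0, 0, 0.15, 0], [0, 0, 0.1, 0], [0, 0, 0, 0]])

```text
time: 62.3
tool_pos: [0.5738, 0.2987, 0.0949]
tool_rot: [2.22, 2.22, 0.005]
ft_force: [-1.0, -0.1, 4.9]
finger_gap: 0.04
```

Emit:
carry_out(rows=[[0, 0, 0, 0], [0, 0, 0, 0], [0, 0, 0, 0], [0, 0, -2, 0], [0, 0, -5, 0], [0, 0, -5, 0], [0, 0, -5.35, 0], [0, 0, 0, 0]], hand=5.6)

```text
time: 63.3
tool_pos: [0.575, 0.2992, 0.2727]
tool_rot: [2.218, 2.218, 0.017]
ft_force: [-0.2, 0.4, 0.3]
finger_gap: 0.0563
```

Emit:
carry_out(rows=[[-4, -2, 0, 0], [-5.5, -2.5, 0, 0], [-5.5, -2.5, 0, 0], [-5.5, -2.5, 0, 0], [-5.5, -2.5, 0, 0], [-5.5, -2, 0, 0], [-5.5, -1.3, 0, 0], [-5.5, 0, 0, 0], [-5.5, 0, 0, 0], [-4, 0, 0, 0]], hand=0)

```text
time: 64.55
tool_pos: [0.419, -0.2237, 0.2644]
tool_rot: [-2.222, -2.218, 0.0]
ft_force: [0.8, -0.1, -1.4]
finger_gap: -0.0001
```

Run:
```python
from h import *
ft(10)
p,d=snap('top','t7')
snap('side','s7')
c=p[180:290,110:370,::-1]; cv2.imwrite('pics/t7c.png',cv2.resize(np.ascontiguousarray(c),None,fx=3,fy=3))
C={'white':(206,219,.128),'red':(209,213,.126),'brass':(165,244,.125),'yellow':(193,243,.124),'green':(224,243,.122)}
for k,v in tops(d,C).items(): print(k,v)
```

```text
t 65.0 F [ 0.039 -0.488 -0.353] std [0.702 1.32  0.548] se [0.222 0.418 0.173] eff [-29.446  31.708   0.114]
tcp [ 0.4199 -0.2206  0.2659] [2.219 2.223 0.   ] gap -0.0
white (array([0.5739, 0.2269, 0.1273, 0.5764, 0.2277, 0.0195]), 175)
red (array([0.5772, 0.2271, 0.1273, 0.5781, 0.228 , 0.0198]), 217)
brass (array([0.4917, 0.3276, 0.1259, 0.4923, 0.329 , 0.0201]), 228)
yellow (array([0.4947, 0.2582, 0.1251, 0.4955, 0.2592, 0.0217]), 261)
green (array([0.4991, 0.1876, 0.1233, 0.4997, 0.1884, 0.0195]), 205)
```

View pics/t7.png

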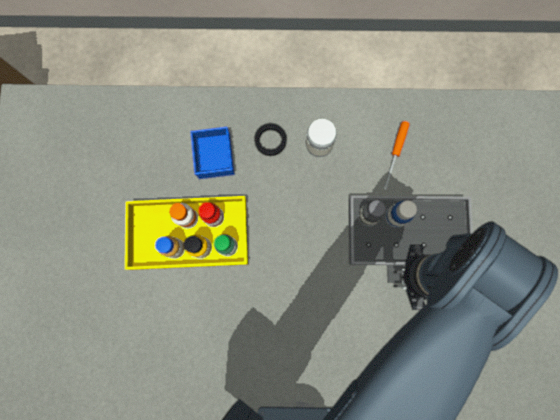

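View pics/s7.png

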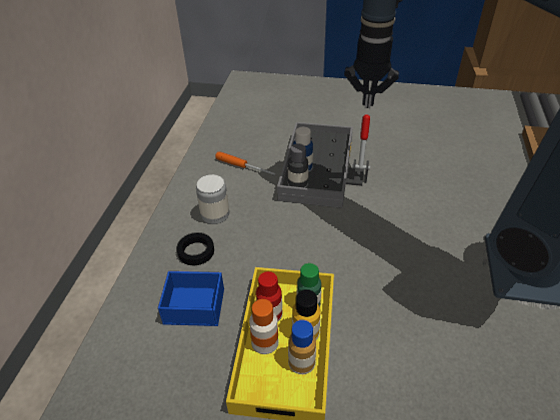

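Emit:
carry_out(rows=[[-4, 0, 0, 0], [-5.5, 0, 0, 0], [-5, 0, 0, 0], [-3, 0, 0, 0], [-1.5, 0, 0, 0], [0, 0, 5, 0], [0, 0, 5, 0], [0, 0, 2.6, 0], [0, 0, 1, 0], [0, 0, 0, 0]])

```text
time: 66.4
tool_pos: [0.4199, -0.4111, 0.13]
tool_rot: [-2.22, -2.222, -0.0]
ft_force: [0.3, 0.4, -0.3]
finger_gap: -0.0001
```

Run:
```python
from h import *
ft(4)
snap('wrist','w11'); snap('side','s11')
p=cv2.imread('pics/s11.png')[40:220,280:480]; cv2.imwrite('pics/s11c.png',cv2.resize(p,None,fx=3,fy=3))
```

```text
t 66.55 F [-0.374  0.373  0.195] std [0.466 0.357 0.378] se [0.233 0.178 0.189] eff [-3.9301e+01  3.1268e+01  5.0000e-03]
tcp [ 0.4207 -0.4125  0.1321] [ 2.219e+00  2.219e+00 -1.000e-03] gap 0.0001
```

View pics/w11.png

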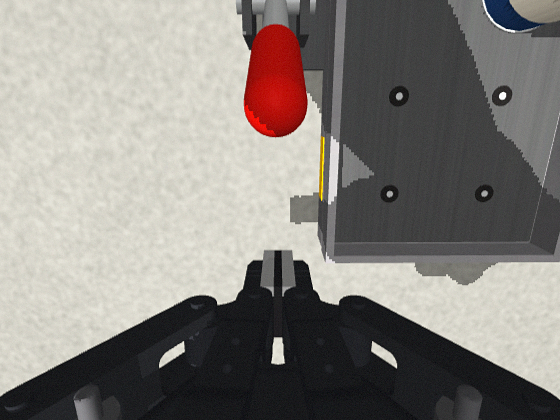

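View pics/s11c.png

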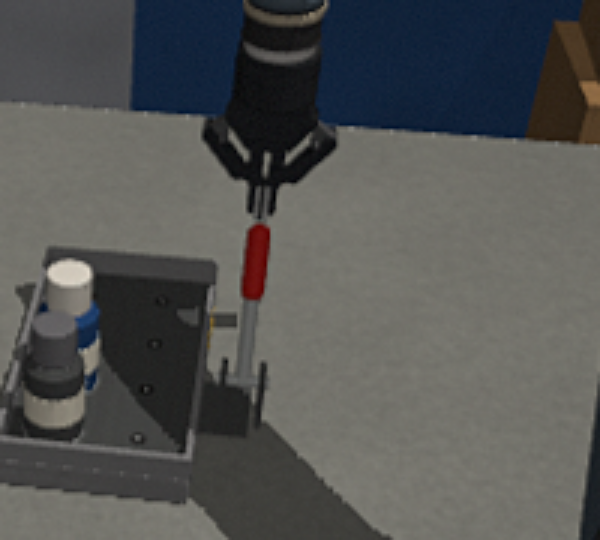

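Emit:
carry_out(rows=[[2.5, 0, 0, 0], [1.5, 0, 0, 0], [0.8, 0, 0, 0], [0.8, 0, 0, 0], [0.8, 0, 0, 0], [0.8, 0, 0, 0], [0.8, 0, 0, 0], [0.8, 0, 0, 0], [0, 0, 0, 0]])

```text
time: 67.82
tool_pos: [0.4197, -0.3239, 0.1299]
tool_rot: [2.221, 2.221, -0.001]
ft_force: [-0.6, -2.2, -0.5]
finger_gap: -0.0
```

Emit:
carry_out(rows=[[0.8, 0, 0, 0], [0.8, 0, 0, 0], [0.8, 0, 0, 0], [0.8, 0, 0, 0], [0.8, 0, 0, 0], [0, 0, 0, 0]])

```text
time: 68.58
tool_pos: [0.4198, -0.2837, 0.1303]
tool_rot: [2.22, 2.221, -0.002]
ft_force: [-1.3, -5.6, 2.9]
finger_gap: -0.0002
```

Run:
```python
from h import *
ft(4)
snap('wrist','w12')
```

```text
t 68.72 F [-0.81  -5.635  2.949] std [0.488 0.256 0.284] se [0.244 0.128 0.142] eff [-30.446  29.174   1.185]
tcp [ 0.4197 -0.2842  0.1303] [ 2.220e+00  2.221e+00 -2.000e-03] gap 0.0001
```

View pics/w12.png

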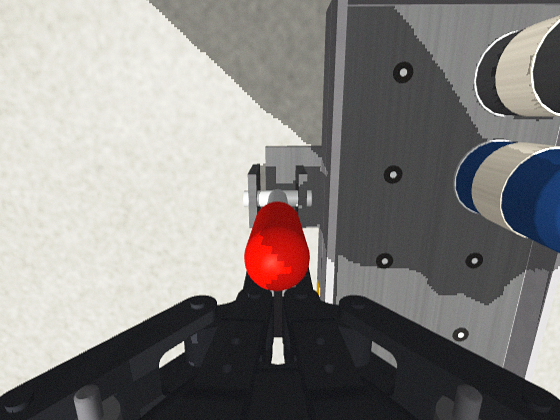

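Good contact, ~6 N. Continue toward the expected stop at about y = -0.23.

Emit:
carry_out(rows=[[0.8, 0, 0, 0], [0.8, 0, 0, 0], [0.8, 0, 0, 0], [0.8, 0, 0, 0], [0.6, 0, 0, 0], [0.4, 0, 0, 0], [0, 0, 0, 0]])

```text
time: 69.7
tool_pos: [0.4197, -0.2421, 0.1295]
tool_rot: [2.221, 2.221, -0.002]
ft_force: [-0.0, -5.7, 1.0]
finger_gap: -0.0001
```

Emit:
carry_out(rows=[[0.4, 0, 0, 0], [0.4, 0, 0, 0], [0, 0, 0, 0]])

```text
time: 70.08
tool_pos: [0.4198, -0.2342, 0.1296]
tool_rot: [2.221, 2.221, -0.002]
ft_force: [1.0, -5.1, 0.1]
finger_gap: 0.0003
```

Run:
```python
from h import *
ft(4)
snap('side','s13')
p=cv2.imread('pics/s13.png')[40:220,280:480]; cv2.imwrite('pics/s13c.png',cv2.resize(p,None,fx=3,fy=3))
```

```text
t 70.22 F [ 0.288 -5.547  0.177] std [0.528 0.268 0.077] se [0.264 0.134 0.038] eff [-28.759  29.842   1.558]
tcp [ 0.4198 -0.2343  0.1297] [ 2.221e+00  2.221e+00 -2.000e-03] gap -0.0002
```

View pics/s13c.png

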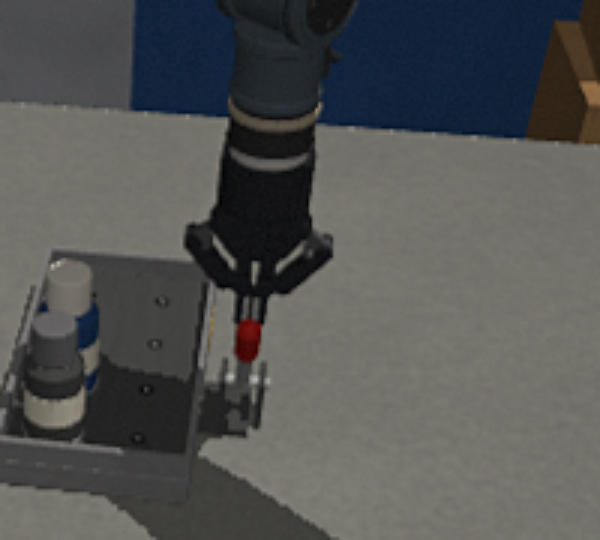

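Not at the stop yet (force flat). Creep on until the force rises.

Emit:
carry_out(rows=[[0.3, 0, 0, 0], [0, 0, 0, 0]])

```text
time: 70.58
tool_pos: [0.4199, -0.2325, 0.13]
tool_rot: [2.22, 2.218, -0.005]
ft_force: [-0.4, -8.2, 0.1]
finger_gap: 0.0003
```

Emit:
carry_out(rows=[[0.2, 0, 0, 0], [0, 0, 0, 0]])

```text
time: 70.82
tool_pos: [0.42, -0.2321, 0.1304]
tool_rot: [2.219, 2.216, -0.009]
ft_force: [0.4, -12.1, 0.6]
finger_gap: 0.0003
```

Emit:
carry_out(rows=[[0.2, 0, 0, 0], [0, 0, 0, 0]])

```text
time: 71.08
tool_pos: [0.4202, -0.2315, 0.1309]
tool_rot: [2.217, 2.213, -0.012]
ft_force: [-0.5, -14.0, 0.3]
finger_gap: 0.0001
```

Emit:
carry_out(rows=[[0, 0, 0, 0], [0, 0, 0, 0]])

```text
time: 71.32
tool_pos: [0.4201, -0.2315, 0.1309]
tool_rot: [2.218, 2.213, -0.012]
ft_force: [-0.9, -14.0, 1.0]
finger_gap: -0.0002
```

Run:
```python
from h import *
ft(2)
p,d=snap('side','s14')
p=cv2.imread('pics/s14.png')[40:220,280:480]; cv2.imwrite('pics/s14c.png',cv2.resize(p,None,fx=3,fy=3))
W=world_img('side',d)
hsv=cv2.cvtColor(cv2.imread('pics/s14.png'),cv2.COLOR_BGR2HSV)
m=((hsv[...,0]<8)|(hsv[...,0]>172))&(hsv[...,1]>150)&(hsv[...,2]>60); m[:100]=0;m[190:]=0;m[:,:330]=0;m[:,400:]=0
q=W[m]; q=q[(abs(q[:,0]-.42)<.03)]
a=q[:,1]+.267; b=q[:,2]-.04
print(len(q),'yrange',q[:,1].min(),q[:,1].max(),'z',q[:,2].min(),q[:,2].max(),'angles',np.percentile(np.arctan2(a,b),[10,50,90]))
```

```text
t 71.38 F [ -0.851 -14.029   0.927] std [0.088 0.003 0.072] se [0.062 0.002 0.051] eff [-27.932  27.8     3.266]
tcp [ 0.4202 -0.2315  0.131 ] [ 2.218  2.213 -0.012] gap 0.0
87 yrange -0.21618638010028574 -0.17805240817717424 z 0.10580109955123286 0.1617603225720891 angles [0.55971543 0.63095821 0.67615056]
```

View pics/s14c.png

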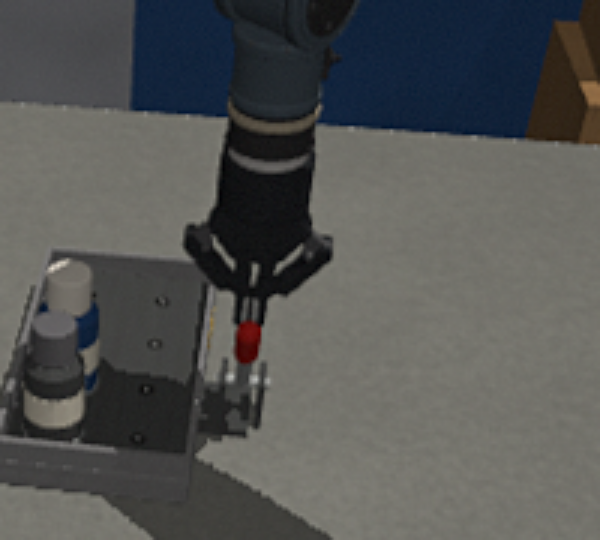

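Emit:
carry_out(rows=[[-1, 0, 0, 0], [-1.5, 0, 0, 0], [-1.5, 0, 0, 0], [-1.5, 0, 0, 0], [-1.5, 0, 0, 0], [-1.5, 0, 0, 0], [-1.5, 0, 0, 0], [-1.5, 0, 0, 0], [-2, 0, 0, 0], [-3, 0, 0, 0]])

```text
time: 72.72
tool_pos: [0.4197, -0.3914, 0.1296]
tool_rot: [-2.219, -2.221, -0.003]
ft_force: [0.3, 0.0, 0.3]
finger_gap: -0.0002
```

Emit:
carry_out(rows=[[-2, 0, 0, 0], [0, 0, -4, 0], [0, 0, -5, 0], [0, -4, -3, 0], [0, -5, 0, 0], [0, -5, 0, 0], [0, 0, 0, 0], [0, 0, 0, 0], [0, 0, 0, 0]])

```text
time: 73.85
tool_pos: [0.2807, -0.4116, 0.2496]
tool_rot: [-2.22, -2.223, -0.001]
ft_force: [-0.6, 1.5, -0.4]
finger_gap: 0.0
```

Run:
```python
from h import *
ft(4)
p,d=snap('top','t15'); snap('side','s15')
C={'white':(181,214,.128),'red':(209,213,.126),'brass':(165,244,.125),'yellow':(193,243,.124),'green':(224,243,.122),'blue':(405,210,.154),'spent':(373,208,.150)}
for k,v in tops(d,C).items(): print(k,v)
```

```text
t 74.0 F [-0.264  0.237 -0.474] std [0.596 0.92  0.285] se [0.298 0.46  0.143] eff [-3.1397e+01  3.1896e+01  1.5000e-02]
tcp [ 0.2806 -0.4115  0.2496] [-2.219e+00 -2.223e+00 -1.000e-03] gap 0.0003
white (array([0.5728, 0.2972, 0.129 , 0.5736, 0.2989, 0.0208]), 233)
red (array([0.5773, 0.2271, 0.1272, 0.5779, 0.2278, 0.02  ]), 214)
brass (array([0.4918, 0.3277, 0.1261, 0.4924, 0.329 , 0.0203]), 227)
yellow (array([0.4946, 0.2585, 0.1251, 0.4954, 0.2595, 0.0216]), 260)
green (array([0.4992, 0.1876, 0.1229, 0.4997, 0.1885, 0.0196]), 206)
blue (array([ 0.5817, -0.2546,  0.1549,  0.5825, -0.2556,  0.0208]), 252)
spent (array([ 0.5832, -0.1825,  0.1506,  0.5839, -0.1831,  0.0198]), 225)
```

View pics/t15.png

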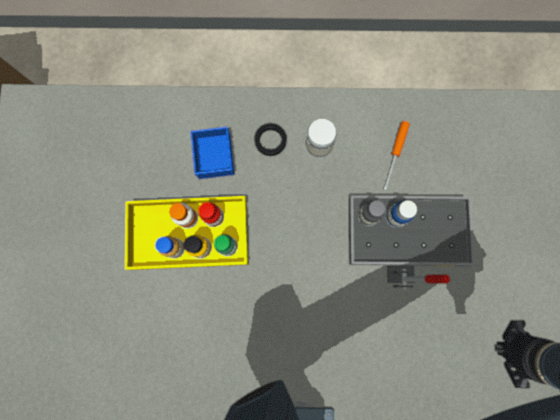

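View pics/s15.png

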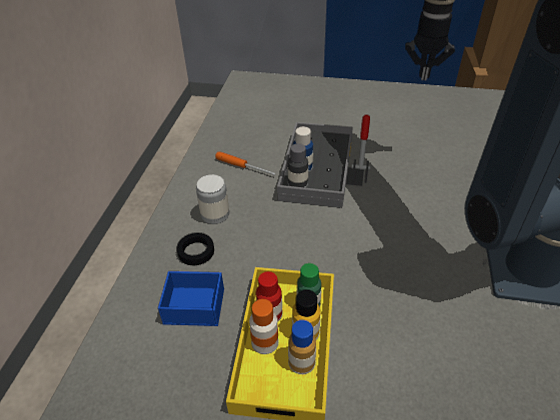

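```bash
python3 -c "
from plant import arm
print(arm.sign_off())"
```

```text
the job is handed in; nothing more can be done
None
```

All six cans were present. I sorted them, swung the lever to its stop and let it spring back, then handed the job in at about 74 s.

| Can | Weight (wrist force) | Weight (joint torque) | Placed in |
|---|---|---|---|
| green | about 268 g | not clear (200 to 290 g) | crate |
| yellow | about 270 g | not measured | crate |
| brass | about 250 to 260 g | not measured | crate |
| red | about 250 g | about 280 g | crate |
| white | about 390 g | about 396 g | crate |
| blue | about 200 to 210 g | about 220 g | tray, beside the spent can |

- **Close readings:** The two methods disagreed by about 15 to 30 g for red and blue. Green, yellow and red sit near the 270 g limit, and blue near the 200 g limit. Each can went where every wrist-force reading, within its error, allows it. Green's joint torque was taken before the arm settled, so I set it aside.
- **Knocked can:** White had been shifted a few centimetres partway through. I found it again in the top camera before gripping it.
- **Lever:** It stalled at its stop, leaning about 0.6 rad towards +y, while I pushed with about 14 N. It then followed the finger back.
- **Last pictures:** The six cans and the spent can stood upright with their tops at the expected heights, the lever was back at its starting position, and the tape, tin, blue bin and screwdriver had not visibly moved. The arm was clear of everything. No check failed.

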